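# Ratchet a clamp nut tight between two cheeks

### The job

The hex nut of the steel mounting shoe has worked loose: fit the T-handle socket key on it and tighten it clockwise to about 0.55 newton metres, never beyond 0.8. The shoe's cheeks leave room for short swings only, so lift the key, swing it back and seat it again as often as needed, without banging its bar into the cheeks, and turn the nut only with the key. Then stand the key upright on the bare cabinet top, well clear of the shoe, leaving the small bottle, the tape and the small jar where they are.

Things in the scene. Friction and masses are not known exactly. Their poses are not given: they have to be found in the camera images.
- shoe: Dark steel mounting shoe fixed to the cabinet top: base plate 130 (x) x 124 (y) x 10 mm. Origin under the plate's centre, x along the cheeks, z up; the nut's axis is vertical through it. The cheeks let the bar of a key on the nut stand at most 47 degrees to either side of the shoe's x axis
- cheek_left: Upright dark steel plate on the shoe's +y side, 100 long (x), 8 thick, 70 mm tall, upper edge 80 mm above the cabinet top, inner face 46 mm from the nut's axis. Origin at the middle of its lower edge
- cheek_right: The same on the shoe's -y side
- nut: Steel hex nut, 30 mm across flats, 18 tall, 3.5 mm chamfer on top. Origin on its axis at its underside (14 mm above the cabinet top); z up, x normal to a flat, so it repeats every 60 degrees. Clockwise from above tightens: 0.06 N m until it bears on the washer, 80 to 95 degrees from the start (never known exactly), then 0.4 N m at once and 2.2 N m more per rad
- washer (a joint): Turn (rad, clockwise) of the plain steel washer, 42 mm across, under the nut. 0 until the nut bears on it and 0.4 N m is passed, then it is dragged round with the nut: 0.07 at 0.55 N m, 0.18 at 0.8 N m. It stays where it is left. Tight is more than 0.02, strained is more than 0.18. Torque read at a standstill is up to 0.1 N m below the peak. Readings scatter by 0.01
- t_key: Steel T-handle socket key, 0.35 kg, stands on its socket. Origin: centre of the socket's open lower end; z up the shank, x along the cross bar and normal to a flat of the hex socket (32 mm across flats inside, 16 deep, 47 outside; 7.6 degrees of play on the nut). Seated, its origin is 2 mm above the nut's; not aligned it rides 14 to 18 mm above. Cross bar 120 mm long, 12 thick
- t_key_grip (a point): Centre of the key's cross bar, on the key's axis 60 mm above its origin: a block 50 mm long, 14 wide, 18 tall, the place to grip, fingers closing across the bar. The hub below ends 34 mm above the key's origin
- tape: Roll of tape lying flat, 62 mm across, 18 mm tall; stays where it is
- small_jar: Small glass jar, 62 mm across, 81 mm tall; stays where it is
- amber_bottle: Small amber bottle, 49 mm across, 119 mm tall; stays where it is

How it is judged:
By the outcome, as a careful person would: the job done as asked, in the order asked, and still so for the second after the job is handed in, with the robot touching nothing.
It also fails if it takes over 69 s, if anything falls off the work surface, if the arm or the gripper's body presses on something with over 40 N, if the wrist force passes 120 N, or if a joint passes its speed limit or range.

### The arm

A 6-joint arm with a two-finger parallel gripper is mounted at the origin on a cart in front of the work surface, level with it; the furniture and walls round the work are solid. World frame = base frame: x ahead of the robot, y to its left, z up, the work surface at z = 0. Lengths are in mm, angles in rad, forces in N, time in s.
With the tool pointing down it reaches from about 250 to 775 mm from the base axis. Payload 8.9 kg.
Tool frame: the origin (TCP) lies midway between the tips of the shut fingers; the grasp point (between the pads) lies 19 mm behind it; z points along the fingers, y is the line along which they close (so a half turn about z gives the same grasp; the last joint's range is limited). The gripper opens to 85 mm and grips with 20 to 120 N. Pads are 22 mm wide; open, the fingers measure 114 mm over their backs; the gripper's body (76 mm by 85 mm) begins 54 mm behind the grasp point. The pads swing forward as they close: fully open they stand 13 mm farther back than shut.
Start: joints at [-1.45, 0.291, -0.153, 1.127, 0, 1.431], TCP at [134.867, -507.38, 231.305] pointing down, gripper open.
Joint ranges: [-2.52, 2.52], [-0.91, 1.74], [-1.3, 1.37], [-1.96, 2.02], [-1.52, 1.47], [-3.14, 3.14]. Speed limits (rad/s): [2.22, 2.22, 2.79, 3.14, 3.14, 3.14].

### API

Orientations are given as a 3x3 rotation matrix whose columns are the frame's x, y, z axes.
In Python, from workcell import get_state, camera, finish_job gives the robot as it stands. The module is installed in compiled form; this text tells all that it offers.
- The arm moves only by the tool apply_moves, never from a script. Its argument "increments" is a list of rows, each a list of 5 numbers: the finger opening in mm, from 0 to 85.4, then the shift along the tool's x, y, z in mm, then the turn about the tool's z in rad. In form: [[jaw, tx, ty, tz, roll], ...]. A call has 1 to 10 rows; each row shifts and turns the commanded pose from where the row before left it, along the tool's axes as they then stand; what a row does not reach is not made up. A row lasts 1/12 s, in which the tool goes at most 41.7 mm and 7.16 degrees, less where a joint would pass 70% of its speed; a pose out of reach is approached as far as the arm can. A call is refused whole if a number of a shift passes 41.7 or a number of a turn 0.125, either way. A call with a gripper value outside its range is refused whole. The fingers move at their own pace and stop on an object; the grip force is fixed at half the most. Time passes only in rows, so rows that do not move let the fingers close. It gives the time, the measured TCP pose, the force, the opening and the grip force at its end, in the units of the state.
- get_state(): the state, without advancing time (a new reading comes with each control period).
- camera(name): name is "scene" or "top"; returns a dict with "image" (480x640x3 uint8, red, green, blue), "depth" (480x640 float32, mm along the optical axis (not along the pixel's ray), 0 where there is no reading), "intrinsics" (3x3 intrinsics, pixels), "pose" (4x4, takes a point from camera to world coordinates). Camera axes: x right, y down, z forward; pixel columns grow to the right and rows downward; lengths in mm; the calibration is good to about 2 mm. A picture is of the moment at which its call begins.
- finish_job(): hands the job in; it is judged then, once.
The state is a dict: "t": time; "qpos": joint angles; "joint_velocities": joint speeds; "joint_torque": joint torques, N m; "eef_pos": TCP position; "eef_rot": TCP orientation; "contact_force": force on the tool from outside, world axes, zero at the start; "torque": the same for the moment, N m; "width": opening from 0.0 (shut) to 1.0 (fully open); "gripper_force": force on a finger pad.
Only numpy, scipy, OpenCV 4.12 (cv2) and the standard library are available. Lean on these libraries where they do the work, as an engineer would, in place of code of your own. Each camera call takes 0.05 s, during which the arm holds its last target. There are 200 camera calls.

## Working session

There is one attempt and no reset: what is moved stays moved. The work goes in short steps, Python scripts to look and compute and a tool call to move; the robot and the scene stay as the last step left them, time stands still between calls to the robot, and variables do not carry over. Pictures are saved under pics/ and viewed, at most 10 in all, crops included, and the job is handed in when it is done.

Besides the shell and the picture viewer there is one more tool, called in YAML: its name, and indented under it one key for each argument. apply_moves: Moves the arm, as the interface text tells. Its arguments: {"type":"object","properties":{"increments":{"type":"array","items":{"type":"array","items":{"type":"number"}}}},"required":["increments"]}

```bash
mkdir -p pics
python3 - <<'E'
from workcell import *
import cv2,numpy as np
for n in("scene","top"):
    c=camera(n); cv2.imwrite(f"pics/{n}0.png",c["image"][...,::-1]); np.savez(f"{n}0.npz",**c)
    print(n,c["intrinsics"].tolist(),np.round(c["pose"],3).tolist())
s=get_state();print(s)
E
```

```text
scene [[621.9013144201302, 0.0, 322.1302876579879], [0.0, 621.9013144201302, 226.94237767118085], [0.0, 0.0, 1.0]] [[0.911, -0.281, 0.303, 225.179], [-0.413, -0.643, 0.645, -512.641], [0.013, -0.712, -0.702, 816.441], [0.0, 0.0, 0.0, 1.0]]
top [[512.9416798336221, 0.0, 312.61322937791766], [0.0, 512.9416798336221, 245.07178924139708], [0.0, 0.0, 1.0]] [[-0.0, -0.989, 0.148, 414.816], [-1.0, 0.001, 0.004, 146.709], [-0.004, -0.148, -0.989, 929.353], [0.0, 0.0, 0.0, 1.0]]
{'t': 0.1, 'qpos': array([-1.45030219e+00,  2.91241781e-01, -1.54005171e-01,  1.12669592e+00,
       -3.25162289e-05,  1.43149552e+00]), 'joint_velocities': array([-0.00017414, -0.00091566,  0.00341465,  0.00078216, -0.00055023,
        0.00159345]), 'joint_torque': array([ 1.59638006e-03, -5.37977135e+01,  3.31918752e+01,  9.29385336e-03,
       -1.60743170e-04, -5.52060328e-06]), 'eef_pos': array([ 134.81140371, -507.01383653,  230.7975097 ]), 'eef_rot': array([[ 9.66442681e-01,  2.56882299e-01, -1.70098534e-04],
       [ 2.56882324e-01, -9.66442024e-01,  1.13432475e-03],
       [ 1.26997577e-04, -1.13995516e-03, -9.99999342e-01]]), 'contact_force': array([0.59413204, 0.3009419 , 0.08515837]), 'torque': array([ 0.01726863, -0.03970619, -0.00510777]), 'gripper_force': 0.0, 'width': 0.9995089091855004}
```

View pics/scene0.png

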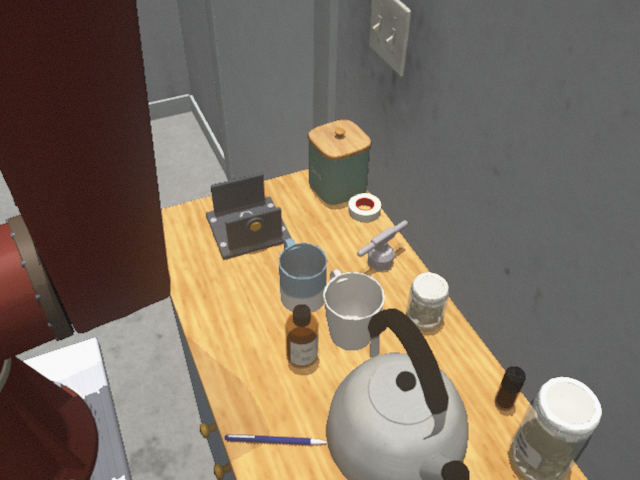

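View pics/top0.png

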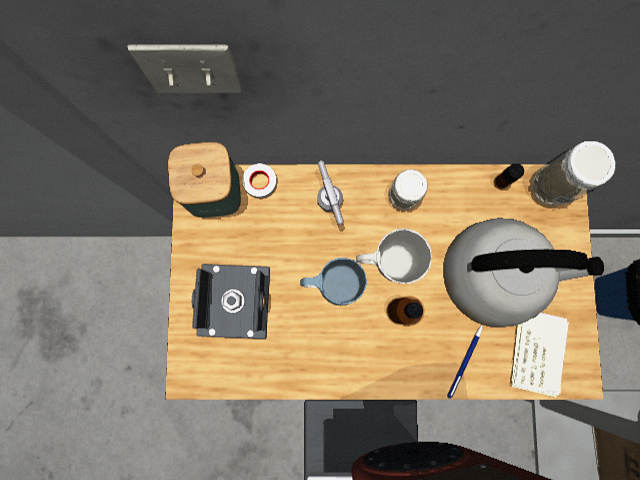

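The top view shows the key's bar from (321,162) to (341,227), the nut at (232,300) between cheeks at columns about 203 and 262, the tape at (260,181), the jar at (408,190) and the bottle at (405,311). A mug is at (343,282).

```bash
cat > h.py <<'E'
import numpy as np,cv2
from workcell import *
def cloud(c):
    d=c["depth"];K=c["intrinsics"];v,u=np.mgrid[:480,:640]
    p=np.stack([(u-K[0,2])/K[0,0]*d,(v-K[1,2])/K[1,1]*d,d],-1)
    w=p@c["pose"][:3,:3].T+c["pose"][:3,3]; w[d==0]=np.nan
    return w
def ray(c,u,v,z):
    K=c["intrinsics"];r=c["pose"][:3,:3]@np.array([(u-K[0,2])/K[0,0],(v-K[1,2])/K[1,1],1]);o=c["pose"][:3,3]
    return o+r*(z-o[2])/r[2]
def pca(p):
    q=p[:,:2];(c,s,a)=cv2.minAreaRect(q.astype(np.float32));m=q.mean(0);_,S,V=np.linalg.svd(q-m,full_matrices=False)
    return np.round(m,1),np.degrees(np.arctan2(V[0,1],V[0,0]))%180,np.round(c,1),np.round(s,1),round(a,1),len(q)
E
python3 - <<'E'
from h import *
for n in("top","scene"):
    c=dict(np.load(n+"0.npz"));w=cloud(c);z=w[...,2]
    print(n)
    if n=="top": boxes={"key":(300,155,360,240),"shoe":(185,255,280,345),"nut":(217,285,248,316)}
    else: boxes={"key":(350,210,415,285),"shoe":(200,165,300,260),"nut":(225,200,270,222)}
    for k,(a,b,e,f) in boxes.items():
        W=w[b:f,a:e].reshape(-1,3)
        for lo,hi in {"key":[(52,80),(-4,4)],"shoe":[(70,90),(5,14)],"nut":[(26,40)]}[k]:
            s=W[(W[:,2]>lo)&(W[:,2]<hi)]
            if len(s)>5: print(k,lo,hi,pca(s),"zmed",np.median(s[:,2]))
            if lo==70:
                for sg in(0,1):
                    t=s[(s[:,1]>np.median(W[:,1]))==sg]
                    if len(t)>5: print("  cheek",pca(t))
c=dict(np.load("top0.npz"));w=cloud(c)
for u,v,zz in[(321,162,66),(341,227,66),(330,195,66),(232,300,32)]:print(u,v,ray(c,u,v,zz).round(1),w[v,u].round(1))
for k,(u,v) in dict(mug=(343,282),tin=(200,170),tape=(247,181),jar=(408,188),bottle=(412,309),mughandle=(308,282),mug2h=(365,259),plate=(250,250),wood=(280,230)).items():print(k,w[v,u].round())
g=cv2.imread("pics/top0.png");cv2.imwrite("pics/crop.png",np.hstack([cv2.resize(g[255:345,185:285],None,fx=4,fy=4),cv2.resize(g[150:240,290:380],None,fx=4,fy=4)]))
E
```

```text
top
key 52 80 (array([635.6, 119.9]), np.float64(17.44585547645582), array([636.8, 120.7]), array([118.2,  15.1]), 17.9, 498) zmed 65.31894506023798
key -4 4 (array([634.5, 119.1]), np.float64(177.61754280832798), array([643.4, 119.1]), array([110.9, 158.5]), 89.7, 3624) zmed -1.1221512518416148
shoe 70 90 (array([450.9, 293.4]), np.float64(87.7351574818014), array([450.8, 292.7]), array([117.4,  98.9]), 87.9, 711) zmed 77.61209036674018
  cheek (array([450.9, 293.4]), np.float64(87.7351574818014), array([450.8, 292.7]), array([117.4,  98.9]), 87.9, 711)
shoe 5 14 (array([449.9, 292.2]), np.float64(177.80096367582664), array([451.1, 293. ]), array([124.2, 130. ]), 87.6, 3662) zmed 8.854775066540867
nut 26 40 (array([450.9, 292.3]), np.float64(76.38670262340068), array([450.7, 292.7]), array([29.6, 31.5]), 85.0, 253) zmed 31.088943800817447
scene
key 52 80 (array([627.4, 107. ]), np.float64(31.676941178186723), array([628. ,  97.6]), array([205.8,  98.6]), 58.6, 576) zmed 65.83324623316912
key -4 4 (array([651.1, 140.1]), np.float64(80.52578935433654), array([659.5, 152. ]), array([19
[... 303 characters left out ...]
), 87.7, 978)
shoe 5 14 (array([437.4, 286. ]), np.float64(83.25325828694714), array([456.4, 296.1]), array([145. , 208.2]), 89.7, 1517) zmed 10.034409733020539
nut 26 40 (array([443. , 322.1]), np.float64(107.50759589045497), array([444.8, 314.7]), array([50.3, 43.9]), 87.3, 122) zmed 32.06853880381567
321 162 [690.1 135.5  66. ] [690.8 135.5  63.9]
341 227 [574.9 101.6  66. ] [587.6  98.   -2.7]
330 195 [631.  120.1  66. ] [630.6 120.2  67.6]
232 300 [452.1 290.7  32. ] [452.1 290.7  31.9]
mug [485.  96.   8.]
tin [655. 330. 136.]
tape [670. 270.  18.]
jar [640. -12.  80.]
bottle [434.  -6. 120.]
mughandle [480. 158.  80.]
mug2h [517.  64.  88.]
plate [545. 266.  -4.]
wood [582. 210.  -1.]
```

View pics/crop.png

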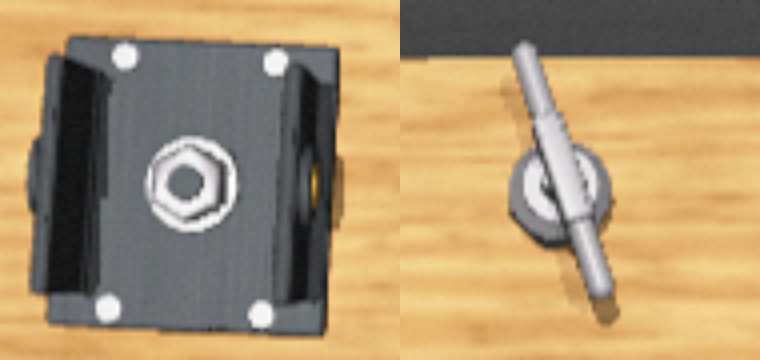

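Run:
```python
from h import *
c=dict(np.load("top0.npz"));w=cloud(c)
W=w.reshape(-1,3);s=W[(W[:,0]>150)&(W[:,0]<690)&(W[:,1]<500)&(W[:,1]>-420)];
for y in range(-400,400,100):
    t=s[(s[:,1]>=y)&(s[:,1]<y+100)];print(y,len(t) and t[:,2].max().round())
# nut outline: rectify plane z=28 at 0.25mm/px, world x up, y left
K=c["intrinsics"];T=np.linalg.inv(c["pose"])
g=np.arange(-28,28,.25)
X,Y=np.meshgrid(450.8+g[::-1],292.5+g[::-1],indexing="ij")
def rect(z):
    P=np.stack([X,Y,np.full_like(X,z)],-1)@T[:3,:3].T+T[:3,3];u=P@K.T
    return cv2.remap(c["image"],(u[...,0]/u[...,2]).astype(np.float32),(u[...,1]/u[...,2]).astype(np.float32),cv2.INTER_CUBIC)
im=rect(28);cv2.imwrite("pics/nut.png",cv2.resize(im,None,fx=2.5,fy=2.5)[...,::-1])
H=w[285:316,217:248].reshape(-1,3);H=H[(H[:,2]>22)&(H[:,2]<40)]
q=H[:,:2]-(450.8,292.5)
for a in range(0,60,5):
    print(a,[round(float(np.ptp(q@[np.cos(np.radians(a+k)),np.sin(np.radians(a+k))])),1) for k in(0,60,120)])
```

```text
-400 156.0
-300 229.0
-200 237.0
-100 423.0
0 400.0
100 322.0
200 124.0
300 141.0
0 [33.2, 34.1, 32.1]
5 [33.0, 33.9, 31.8]
10 [32.6, 33.4, 31.3]
15 [32.0, 32.7, 30.8]
20 [31.2, 31.8, 30.4]
25 [30.2, 30.7, 30.0]
30 [30.4, 30.4, 30.3]
35 [31.3, 30.4, 31.3]
40 [32.2, 31.0, 32.2]
45 [33.1, 31.6, 32.8]
50 [33.7, 32.0, 33.1]
55 [34.0, 32.2, 33.2]
```

View pics/nut.png

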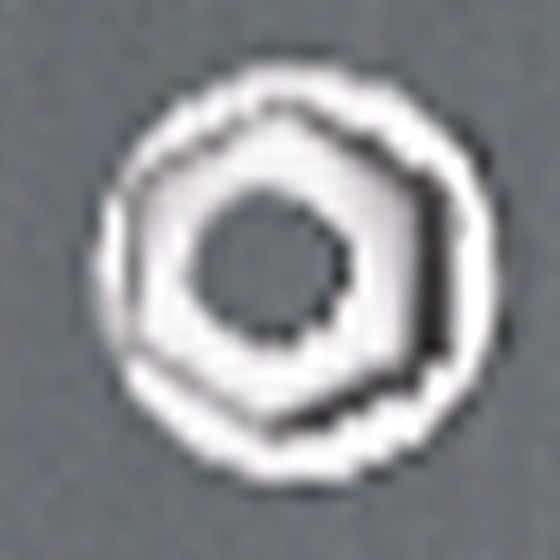

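apply_moves:
  increments:
    - [85,0,0,-40,0]
    - [85,0,0,-40,0]
    - [85,0,0,-40,0]
    - [85,0,0,0,0]

```text
t: 0.43
eef_pos: [135.2, -509.6, 358.4]
eef_rot: [[0.966, 0.257, 0.001], [0.257, -0.966, -0.01], [-0.001, 0.01, -1.0]]
contact_force: [-0.3, -0.6, 0.4]
width: 0.996
gripper_force: 0.0
```

The rectified crop (10 px/mm) shows the nut's hexagon with corners at about (275,103) and (268,432). Its flats' normals are therefore near 29° in the world, and its centre near (452, 293) mm. I'll travel above everything to the key.

apply_moves:
  increments:
    - [85,32,-24,0,0]
    - [85,32,-24,0,0]
    - [85,32,-24,0,0]
    - [85,32,-24,0,0]
    - [85,32,-24,0,0]
    - [85,32,-24,0,0]
    - [85,32,-24,0,0]
    - [85,32,-24,0,0]
    - [85,32,-24,0,0]
    - [85,32,-24,0,0]

```text
t: 1.27
eef_pos: [383.2, -191.4, 351.2]
eef_rot: [[0.966, 0.257, 0.0], [0.257, -0.966, -0.0], [0.0, 0.0, -1.0]]
contact_force: [1.1, -1.1, 0.2]
width: 0.992
gripper_force: 0.0
```

apply_moves:
  increments:
    - [85,32,-24,0,0]
    - [85,32,-24,0,0]
    - [85,32,-24,0,0]
    - [85,32,-24,0,0]
    - [85,32,-24,0,0]
    - [85,32,-24,0,0]
    - [85,32,-24,0,0]
    - [85,32,-24,0,0]
    - [85,32,-24,0,0]
    - [85,0,0,0,0]

```text
t: 2.1
eef_pos: [607.9, 94.6, 348.6]
eef_rot: [[0.965, 0.261, -0.002], [0.261, -0.965, 0.002], [-0.001, -0.002, -1.0]]
contact_force: [0.9, -0.2, -0.1]
width: 0.993
gripper_force: 0.0
```

apply_moves:
  increments:
    - [85,0,0,0,-0.125]
    - [85,0,0,0,-0.125]
    - [85,0,0,0,-0.125]
    - [85,0,0,0,-0.125]
    - [85,0,0,0,-0.125]
    - [85,0,0,0,-0.125]
    - [85,0,0,0,-0.125]
    - [85,0,0,0,-0.125]
    - [85,0,0,0,-0.125]
    - [85,0,0,0,-0.125]

```text
t: 2.93
eef_pos: [605.2, 89.4, 350.8]
eef_rot: [[0.055, 0.998, -0.001], [0.998, -0.055, 0.0], [-0.0, -0.001, -1.0]]
contact_force: [0.1, 0.0, -0.5]
width: 0.998
gripper_force: 0.0
```

apply_moves:
  increments:
    - [85,0,0,0,-0.125]
    - [85,0,0,0,-0.125]
    - [85,0,0,0,-0.125]
    - [85,0,0,0,-0.125]
    - [85,0,0,0,-0.125]
    - [85,0,0,0,-0.125]
    - [85,0,0,0,-0.125]
    - [85,0,0,0,-0.125]
    - [85,0,0,0,-0.125]
    - [85,0,0,0,-0.125]

```text
t: 3.77
eef_pos: [605.2, 89.4, 350.8]
eef_rot: [[-0.93, 0.367, -0.001], [0.367, 0.93, -0.0], [0.001, -0.0, -1.0]]
contact_force: [0.6, 0.3, 0.2]
width: 0.999
gripper_force: 0.0
```

apply_moves:
  increments:
    - [85,0,0,0,-0.125]
    - [85,0,0,0,-0.125]
    - [85,0,0,0,-0.125]
    - [85,0,0,0,-0.125]
    - [85,0,0,0,-0.125]
    - [85,0,0,0,-0.065]
    - [85,0,0,0,0]
    - [85,0,0,0,0]

```text
t: 4.43
eef_pos: [605.2, 89.5, 351.0]
eef_rot: [[-0.954, -0.301, -0.001], [-0.301, 0.954, 0.0], [0.001, 0.0, -1.0]]
contact_force: [0.7, -1.0, 0.3]
width: 0.989
gripper_force: 0.0
```

apply_moves:
  increments:
    - [85,-19.3,9.6,20,0]
    - [85,-19.3,9.7,40,0]
    - [85,0,0,40,0]
    - [85,0,0,40,0]
    - [85,0,0,40,0]
    - [85,0,0,30,0]
    - [85,0,0,0,0]

```text
t: 5.02
eef_pos: [630.6, 118.0, 137.9]
eef_rot: [[-0.954, -0.301, -0.011], [-0.301, 0.954, -0.001], [0.01, 0.002, -1.0]]
contact_force: [-0.9, -0.7, -0.2]
width: 0.992
gripper_force: 0.0
```

Run:
```python
from h import *
c=camera("scene");cv2.imwrite("pics/s1.png",cv2.resize(c["image"][130:330,270:500],None,fx=3,fy=3)[...,::-1])
print(get_state()["eef_pos"])
```

```text
[632.5063515  118.14508665 141.78435795]
```

View pics/s1.png

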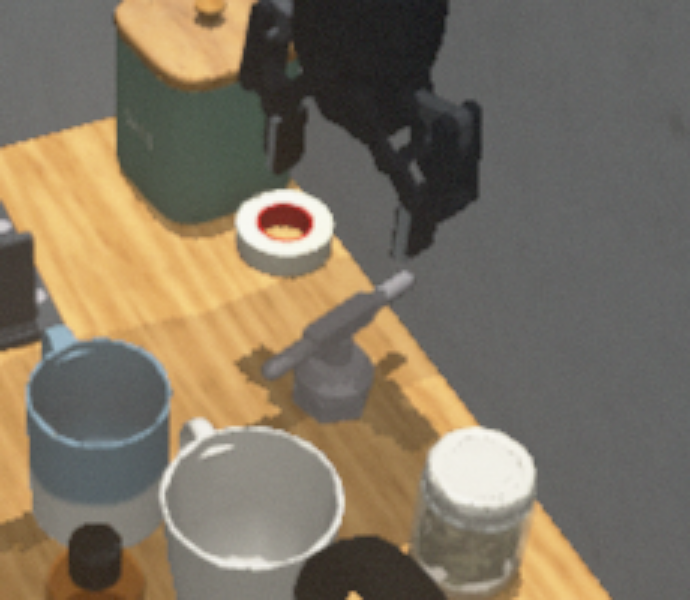

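The crop shows the open fingers straddling the bar line, with the bar's centre near (335,320), clear of tape and jar. Descend and grip.

apply_moves:
  increments:
    - [85,-3.6,0.4,35,0]
    - [85,0,0,35,0]
    - [85,0,0,20,0]
    - [85,0,0,10,0]
    - [85,0,0,0,0]
    - [85,0,0,0,0]

```text
t: 5.57
eef_pos: [639.7, 119.9, 46.8]
eef_rot: [[-0.953, -0.303, 0.002], [-0.303, 0.953, 0.0], [-0.002, -0.001, -1.0]]
contact_force: [-0.3, -0.5, 0.0]
width: 1.0
gripper_force: 0.0
```

apply_moves:
  increments:
    - [30,0,0,0,0]
    - [10,0,0,0,0]
    - [5,0,0,0,0]
    - [5,0,0,0,0]
    - [5,0,0,0,0]
    - [5,0,0,0,0]
    - [5,0,0,0,0]
    - [5,0,0,0,0]

```text
t: 6.23
eef_pos: [638.6, 119.6, 45.2]
eef_rot: [[-0.953, -0.303, 0.001], [-0.303, 0.953, -0.0], [-0.001, -0.001, -1.0]]
contact_force: [-1.2, -1.9, 5.4]
width: 0.17
gripper_force: 58.5
```

Run:
```python
from h import *
# bar tips along the known direction, both cameras, initial images; bar axis z=60, r=6
d=np.array([np.cos(np.radians(17.6)),np.sin(np.radians(17.6))])
for n,box in(("top",(300,155,360,240)),("scene",(350,210,415,285))):
    c=dict(np.load(n+"0.npz"));w=cloud(c);a,b,e,f=box
    W=w[b:f,a:e].reshape(-1,3);W=W[(W[:,2]>56)&(W[:,2]<75)]
    q=(W[:,:2]-(636,119.5))@np.c_[d,[-d[1],d[0]]]; W=W[(abs(q[:,0])<75)&(abs(q[:,1])<10)];q=q[(abs(q[:,0])<75)&(abs(q[:,1])<10)]
    blk=q[W[:,2]>67.5]
    print(n,len(q),"bar ends",q[:,0].min(),q[:,0].max(),"mid",(q[:,0].min()+q[:,0].max())/2,"cross mean",q[:,1].mean(),"block",len(blk),blk[:,0].min() if len(blk) else 0,blk[:,0].max() if len(blk) else 0)
```

```text
top 490 bar ends -57.93523134005497 60.23476240200274 mid 1.149765530973884 cross mean 0.44242248290771974 block 121 -48.533644097940034 51.9064106181233
scene 479 bar ends -60.07656606368808 59.19450257990449 mid -0.44103174189179484 cross mean -4.6803122004734545 block 157 -53.54165653308568 47.82724268046606
```

apply_moves:
  increments:
    - [5,0,0,-10,0]
    - [5,0,0,-30,0]
    - [5,0,0,-40,0]
    - [5,0,0,-40,0]
    - [5,0,0,0,0]
    - [5,0,0,0,0]

```text
t: 6.73
eef_pos: [639.7, 120.1, 167.4]
eef_rot: [[-0.953, -0.303, 0.005], [-0.303, 0.953, 0.001], [-0.005, -0.001, -1.0]]
contact_force: [-0.3, 0.2, -5.0]
width: 0.175
gripper_force: 59.0
```

apply_moves:
  increments:
    - [5,10,18,0,0]
    - [5,17,30,0,0]
    - [5,17,30,0,0]
    - [5,17,30,0,0]
    - [5,17,30,0,0]
    - [5,17,30,0,0]
    - [5,17,30,0,0]
    - [5,11.6,23.9,0,-0.1]
    - [5,0,0,0,-0.095]
    - [5,0,0,0,0]

```text
t: 7.57
eef_pos: [450.8, 294.3, 163.2]
eef_rot: [[-0.873, -0.488, -0.003], [-0.488, 0.873, -0.001], [0.003, 0.0, -1.0]]
contact_force: [0.7, -0.2, -2.9]
width: 0.169
gripper_force: 59.2
```

apply_moves:
  increments:
    - [5,0,0,20,0]
    - [5,0,0,20,0]
    - [5,0,0,0,0]
    - [5,0,0,0,0]
    - [5,0,0,0,0]

```text
t: 7.98
eef_pos: [453.5, 293.4, 124.9]
eef_rot: [[-0.877, -0.48, -0.0], [-0.48, 0.877, -0.0], [0.0, -0.0, -1.0]]
contact_force: [-0.5, -0.1, -3.0]
width: 0.17
gripper_force: 59.1
```

Run:
```python
from h import *
s=get_state();R=s["eef_rot"];print(s["eef_pos"],np.degrees(np.arctan2(R[1,0],R[0,0])),s["contact_force"])
g=[]
for n,(a,b,e,f) in(("scene",(190,120,320,270)),("top",(170,240,300,390))):
    c=camera(n);np.savez(n+"1.npz",**c);g.append(cv2.resize(c["image"][b:f,a:e],None,fx=3,fy=3))
cv2.imwrite("pics/s2.png",np.hstack(g)[...,::-1])
```

```text
[453.53933154 293.35561767 124.92317616] -151.28849788253962 [-0.53794432 -0.10916112 -2.99028851]
```

View pics/s2.png

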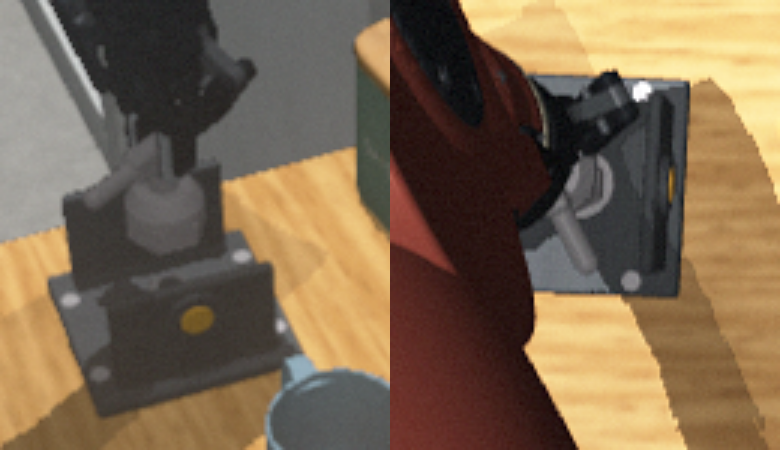

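The left view shows the socket hanging over the nut between the cheeks, at about (165,215). The right view shows the bar's near end at (580,255), clear of the cheek. Lower it gently.

apply_moves:
  increments:
    - [5,0,0.5,20,0]
    - [5,0,0,14,0]
    - [5,0,0,6,0]
    - [5,0,0,0,0]
    - [5,0,0,0,0]

```text
t: 8.5
eef_pos: [453.3, 294.3, 85.3]
eef_rot: [[-0.876, -0.482, 0.0], [-0.482, 0.876, 0.0], [-0.0, -0.0, -1.0]]
contact_force: [-0.0, 0.2, -3.3]
width: 0.164
gripper_force: 59.2
```

apply_moves:
  increments:
    - [5,0,0,3,0]
    - [5,0,0,3,0]
    - [5,0,0,2,0]
    - [5,0,0,2,0]
    - [5,0,0,0,0]

```text
t: 8.92
eef_pos: [452.8, 294.1, 74.4]
eef_rot: [[-0.876, -0.482, -0.0], [-0.482, 0.876, -0.0], [0.0, 0.0, -1.0]]
contact_force: [-1.6, -0.3, -3.6]
width: 0.167
gripper_force: 59.2
```

```bash
cat > st.py <<'E'
from h import *
s=get_state();R=s["eef_rot"];print(round(s["t"],2),s["eef_pos"].round(2),"bar",round(np.degrees(np.arctan2(-R[1,0],-R[0,0])),2),"F",s["contact_force"].round(2),"M",s["torque"].round(3),"q6",round(s["qpos"][5],2))
E
python3 st.py
```

```text
8.92 [452.75 294.12  74.36] bar 28.83 F [-1.64 -0.31 -3.65] M [-0.032  0.047  0.06 ] q6 -0.06
```

apply_moves:
  increments:
    - [5,0,0,3,0]
    - [5,0,0,3,0]
    - [5,0,0,3,0]
    - [5,0,0,2,0]
    - [5,0,0,0,0]

```text
t: 9.33
eef_pos: [452.6, 294.0, 63.0]
eef_rot: [[-0.876, -0.482, -0.001], [-0.482, 0.876, -0.0], [0.001, 0.0, -1.0]]
contact_force: [-0.2, -0.2, -3.3]
width: 0.167
gripper_force: 59.2
```

```bash
python3 st.py
```

```text
9.33 [452.59 294.03  63.05] bar 28.83 F [-0.21 -0.15 -3.29] M [-0.015  0.046 -0.009] q6 -0.06
```

apply_moves:
  increments:
    - [5,0,-0.1,1,0.05]
    - [5,0,-0.2,0,0.1]
    - [5,0,-0.2,0,0.1]
    - [5,0,-0.2,0,0.1]
    - [5,0,0,0,0]

```text
t: 9.75
eef_pos: [453.0, 293.2, 62.5]
eef_rot: [[-0.989, -0.148, -0.0], [-0.148, 0.989, -0.001], [0.0, -0.001, -1.0]]
contact_force: [-0.5, -1.4, -3.7]
width: 0.164
gripper_force: 59.2
```

```bash
python3 st.py
```

```text
9.75 [453.04 293.16  62.52] bar 8.51 F [-0.52 -1.43 -3.71] M [-0.421  0.126  0.011] q6 0.29
```

apply_moves:
  increments:
    - [5,0,-0.2,0,0.08]
    - [5,0,-0.2,0,0.1]
    - [5,0,-0.2,0,0.1]
    - [5,0,-0.2,0,0.1]
    - [5,0,-0.2,0,0.1]
    - [5,0,-0.2,0,0.1]
    - [5,0,0,0,0]

```text
t: 10.33
eef_pos: [452.8, 291.9, 62.5]
eef_rot: [[-0.91, 0.415, -0.001], [0.415, 0.91, -0.001], [0.0, -0.001, -1.0]]
contact_force: [-1.3, -2.7, -3.5]
width: 0.166
gripper_force: 59.2
```

```bash
python3 st.py
```

```text
10.33 [452.75 291.91  62.52] bar -24.53 F [-1.32 -2.75 -3.46] M [-0.622  0.26   0.05 ] q6 0.87
```

apply_moves:
  increments:
    - [5,0,-0.2,0,0.1]
    - [5,0,-0.2,0,0.1]
    - [5,0,-0.2,0,0.08]
    - [5,0,0,0,0]
    - [5,0,0,0,0]

```text
t: 10.75
eef_pos: [452.4, 291.6, 62.5]
eef_rot: [[-0.764, 0.645, -0.001], [0.645, 0.764, -0.0], [0.0, -0.001, -1.0]]
contact_force: [-1.5, -3.0, -3.1]
width: 0.166
gripper_force: 59.2
```

```bash
python3 st.py
```

```text
10.75 [452.38 291.6   62.48] bar -40.14 F [-1.47 -3.04 -3.06] M [-0.634  0.503  0.001] q6 1.14
```

apply_moves:
  increments:
    - [5,0,0,-8,0]
    - [5,0,0,-10,0]
    - [5,0,0,-6,0]
    - [5,0,0.2,0,-0.08]
    - [5,0,0.3,0,-0.1]
    - [5,0,0.3,0,-0.1]
    - [5,0,0.3,0,-0.1]
    - [5,0,0.3,0,-0.1]
    - [5,0,0.3,0,-0.1]
    - [5,0,0.3,0,-0.1]

```text
t: 11.58
eef_pos: [454.4, 294.2, 87.9]
eef_rot: [[-1.0, 0.02, 0.002], [0.02, 1.0, 0.001], [-0.002, 0.001, -1.0]]
contact_force: [-0.2, -0.1, -4.1]
width: 0.168
gripper_force: 59.2
```

apply_moves:
  increments:
    - [5,0,0.3,0,-0.1]
    - [5,0,0.3,0,-0.1]
    - [5,0,0.3,0,-0.1]
    - [5,0,0.3,0,-0.1]
    - [5,0,0.3,0,-0.1]
    - [5,0,0.3,0,-0.1]
    - [5,0,0,0,0]
    - [5,0,0,0,0]
    - [5,0,0,0,0]

```text
t: 12.33
eef_pos: [453.6, 295.6, 87.2]
eef_rot: [[-0.842, -0.54, 0.001], [-0.54, 0.842, 0.001], [-0.001, 0.0, -1.0]]
contact_force: [0.7, -0.3, -3.4]
width: 0.168
gripper_force: 59.2
```

```bash
python3 st.py
```

```text
12.33 [453.55 295.64  87.21] bar 32.69 F [ 0.7  -0.3  -3.35] M [0.019 0.024 0.035] q6 -0.13
```

apply_moves:
  increments:
    - [5,1.5,-1.0,2,0.09]
    - [5,0,0,5,0]
    - [5,0,0,4,0]
    - [5,0,0,3,0]
    - [5,0,0,0,0]

```text
t: 12.75
eef_pos: [452.0, 293.5, 71.8]
eef_rot: [[-0.885, -0.466, -0.001], [-0.466, 0.885, -0.0], [0.001, 0.0, -1.0]]
contact_force: [0.0, -0.8, -3.1]
width: 0.164
gripper_force: 59.2
```

```bash
python3 st.py
```

```text
12.75 [452.   293.53  71.81] bar 27.75 F [ 0.01 -0.8  -3.07] M [-0.071  0.015  0.023] q6 -0.04
```

Below the nut's top with no load, so it is engaging. Seat it and start the second stroke.

apply_moves:
  increments:
    - [5,0,0,3,0]
    - [5,0,0,3,0]
    - [5,0,0,3,0]
    - [5,0,0,0,0]
    - [5,0,0,0,0]

```text
t: 13.17
eef_pos: [452.3, 293.7, 63.4]
eef_rot: [[-0.885, -0.465, -0.0], [-0.465, 0.885, -0.0], [0.0, -0.0, -1.0]]
contact_force: [-1.1, 0.8, -4.0]
width: 0.167
gripper_force: 59.2
```

```bash
python3 st.py
```

```text
13.17 [452.35 293.66  63.43] bar 27.69 F [-1.06  0.84 -4.04] M [-0.027  0.062  0.04 ] q6 -0.04
```

apply_moves:
  increments:
    - [5,0,-0.2,0,0.08]
    - [5,0,-0.2,0,0.08]
    - [5,0,-0.2,0,0.08]
    - [5,0,0,0,0]
    - [5,0,0,0,0]

```text
t: 13.58
eef_pos: [452.7, 293.2, 63.7]
eef_rot: [[-0.97, -0.243, -0.0], [-0.243, 0.97, -0.0], [0.0, -0.0, -1.0]]
contact_force: [0.5, -0.3, -4.3]
width: 0.169
gripper_force: 59.2
```

```bash
python3 st.py
```

```text
13.58 [452.67 293.17  63.72] bar 14.08 F [ 0.53 -0.3  -4.34] M [-0.049  0.08  -0.019] q6 0.19
```

apply_moves:
  increments:
    - [5,0,-0.2,0,0.06]
    - [5,0,-0.2,0,0.06]
    - [5,0,-0.1,0,0.05]
    - [5,0,0,0,0]
    - [5,0,0,0,0]

```text
t: 14.0
eef_pos: [452.8, 292.7, 63.7]
eef_rot: [[-0.997, -0.077, 0.0], [-0.077, 0.997, 0.0], [-0.0, 0.0, -1.0]]
contact_force: [0.0, 0.2, -3.3]
width: 0.167
gripper_force: 59.2
```

```bash
python3 st.py
```

```text
14.0 [452.83 292.74  63.72] bar 4.39 F [ 0.05  0.23 -3.3 ] M [-0.04   0.043 -0.03 ] q6 0.36
```

apply_moves:
  increments:
    - [5,0,-0.1,0,0.035]
    - [5,0,0,0,0]
    - [5,0,0,0,0]

```text
t: 14.25
eef_pos: [452.8, 292.6, 63.7]
eef_rot: [[-0.999, -0.041, 0.0], [-0.041, 0.999, -0.0], [-0.0, -0.0, -1.0]]
contact_force: [-0.5, -0.7, -2.9]
width: 0.164
gripper_force: 59.3
```

```bash
python3 st.py
```

```text
14.25 [452.83 292.6   63.69] bar 2.34 F [-0.5  -0.72 -2.88] M [-0.073  0.101  0.066] q6 0.4
```

apply_moves:
  increments:
    - [5,0,-0.1,0,0.035]
    - [5,0,0,0,0]
    - [5,0,0,0,0]

```text
t: 14.5
eef_pos: [452.9, 292.5, 63.7]
eef_rot: [[-1.0, -0.005, 0.0], [-0.005, 1.0, 0.0], [-0.0, 0.0, -1.0]]
contact_force: [-0.3, -1.0, -3.1]
width: 0.166
gripper_force: 59.3
```

```bash
python3 st.py
```

```text
14.5 [452.86 292.54  63.7 ] bar 0.32 F [-0.33 -0.98 -3.12] M [-0.058  0.098  0.08 ] q6 0.43
```

apply_moves:
  increments:
    - [5,0,-0.1,0,0.03]
    - [5,0,0,0,0]

```text
t: 14.67
eef_pos: [452.9, 292.4, 63.7]
eef_rot: [[-1.0, 0.026, 0.0], [0.026, 1.0, 0.0], [-0.0, 0.0, -1.0]]
contact_force: [-0.6, -0.2, -2.0]
width: 0.168
gripper_force: 59.3
```

```bash
python3 st.py
```

```text
14.67 [452.87 292.4   63.68] bar -1.51 F [-0.59 -0.2  -2.  ] M [-0.074  0.11   0.002] q6 0.46
```

apply_moves:
  increments:
    - [5,0,-0.1,0,0.03]
    - [5,0,0,0,0]

```text
t: 14.83
eef_pos: [452.8, 292.3, 63.7]
eef_rot: [[-0.998, 0.056, 0.0], [0.056, 0.998, 0.0], [-0.0, 0.0, -1.0]]
contact_force: [-1.0, -0.6, -2.4]
width: 0.167
gripper_force: 59.3
```

```bash
python3 st.py
```

```text
14.83 [452.85 292.35  63.68] bar -3.21 F [-1.01 -0.64 -2.44] M [-0.036  0.102  0.021] q6 0.49
```

apply_moves:
  increments:
    - [5,0,-0.1,0,0.03]
    - [5,0,0,0,0]

```text
t: 15.0
eef_pos: [452.9, 292.2, 63.7]
eef_rot: [[-0.996, 0.086, 0.0], [0.086, 0.996, 0.0], [-0.0, 0.0, -1.0]]
contact_force: [-0.2, -0.2, -2.4]
width: 0.168
gripper_force: 59.3
```

```bash
python3 st.py
```

```text
15.0 [452.86 292.23  63.69] bar -4.93 F [-0.21 -0.18 -2.38] M [0.001 0.1   0.046] q6 0.52
```

apply_moves:
  increments:
    - [5,0,-0.1,0,0.03]
    - [5,0,0,0,0]

```text
t: 15.17
eef_pos: [452.9, 292.1, 63.7]
eef_rot: [[-0.993, 0.116, 0.0], [0.116, 0.993, 0.0], [-0.0, 0.0, -1.0]]
contact_force: [-0.4, -0.5, -1.7]
width: 0.167
gripper_force: 59.3
```

```bash
python3 st.py
```

```text
15.17 [452.86 292.15  63.68] bar -6.64 F [-0.42 -0.5  -1.68] M [0.    0.109 0.012] q6 0.55
```

apply_moves:
  increments:
    - [5,0,-0.1,0,0.03]
    - [5,0,0,0,0]

```text
t: 15.33
eef_pos: [452.8, 292.0, 63.7]
eef_rot: [[-0.989, 0.145, 0.0], [0.145, 0.989, 0.0], [-0.0, 0.0, -1.0]]
contact_force: [-0.7, -0.5, -1.8]
width: 0.168
gripper_force: 59.3
```

```bash
python3 st.py
```

```text
15.33 [452.83 292.05  63.69] bar -8.36 F [-0.73 -0.55 -1.78] M [0.046 0.088 0.036] q6 0.58
```

apply_moves:
  increments:
    - [5,0,-0.1,0,0.03]
    - [5,0,0,0,0]

```text
t: 15.5
eef_pos: [452.8, 292.0, 63.7]
eef_rot: [[-0.985, 0.175, 0.0], [0.175, 0.985, 0.0], [-0.0, 0.0, -1.0]]
contact_force: [-0.3, 0.6, -3.0]
width: 0.166
gripper_force: 59.3
```

```bash
python3 st.py
```

```text
15.5 [452.82 291.95  63.67] bar -10.07 F [-0.3   0.64 -3.03] M [0.082 0.082 0.035] q6 0.61
```

apply_moves:
  increments:
    - [5,0,-0.1,0,0.03]
    - [5,0,0,0,0]

```text
t: 15.67
eef_pos: [452.9, 291.9, 63.7]
eef_rot: [[-0.979, 0.204, 0.0], [0.204, 0.979, 0.0], [-0.0, 0.0, -1.0]]
contact_force: [0.3, 0.9, -2.9]
width: 0.168
gripper_force: 59.3
```

```bash
python3 st.py
```

```text
15.67 [452.86 291.86  63.7 ] bar -11.79 F [ 0.28  0.91 -2.91] M [0.106 0.078 0.057] q6 0.64
```

apply_moves:
  increments:
    - [5,0,-0.1,0,0.03]
    - [5,0,0,0,0]

```text
t: 15.83
eef_pos: [452.8, 291.8, 63.7]
eef_rot: [[-0.972, 0.234, 0.0], [0.234, 0.972, 0.0], [-0.0, 0.0, -1.0]]
contact_force: [-0.3, 0.2, -2.9]
width: 0.166
gripper_force: 59.3
```

```bash
python3 st.py
```

```text
15.83 [452.81 291.76  63.68] bar -13.51 F [-0.34  0.22 -2.94] M [0.124 0.07  0.069] q6 0.67
```

apply_moves:
  increments:
    - [5,0,-0.1,0,0.03]
    - [5,0,0,0,0]

```text
t: 16.0
eef_pos: [452.8, 291.7, 63.7]
eef_rot: [[-0.965, 0.263, 0.0], [0.263, 0.965, 0.0], [-0.0, 0.0, -1.0]]
contact_force: [0.3, -0.1, -3.1]
width: 0.168
gripper_force: 59.3
```

```bash
python3 st.py
```

```text
16.0 [452.76 291.7   63.68] bar -15.22 F [ 0.3  -0.12 -3.12] M [0.118 0.031 0.069] q6 0.7
```

apply_moves:
  increments:
    - [5,0,-0.1,0,0.03]
    - [5,0,0,0,0]

```text
t: 16.17
eef_pos: [452.7, 291.6, 63.7]
eef_rot: [[-0.957, 0.291, 0.0], [0.291, 0.957, 0.0], [0.0, 0.0, -1.0]]
contact_force: [0.3, 0.4, -2.6]
width: 0.167
gripper_force: 59.3
```

```bash
python3 st.py
```

```text
16.17 [452.71 291.57  63.66] bar -16.94 F [ 0.29  0.44 -2.6 ] M [0.19  0.081 0.114] q6 0.73
```

apply_moves:
  increments:
    - [5,0,-0.1,0,0.03]
    - [5,0,0,0,0]

```text
t: 16.33
eef_pos: [452.7, 291.5, 63.7]
eef_rot: [[-0.948, 0.32, 0.0], [0.32, 0.948, 0.0], [0.0, 0.0, -1.0]]
contact_force: [0.2, 0.7, -1.5]
width: 0.17
gripper_force: 59.3
```

```bash
python3 st.py
```

```text
16.33 [452.67 291.49  63.65] bar -18.65 F [ 0.16  0.66 -1.48] M [0.191 0.014 0.175] q6 0.76
```

apply_moves:
  increments:
    - [5,0,-0.05,0,0.02]
    - [5,0,0,0,0]

```text
t: 16.5
eef_pos: [452.7, 291.4, 63.7]
eef_rot: [[-0.941, 0.34, 0.0], [0.34, 0.941, 0.0], [-0.0, 0.0, -1.0]]
contact_force: [-0.3, 1.0, -3.9]
width: 0.167
gripper_force: 59.3
```

```bash
python3 st.py
```

```text
16.5 [452.67 291.44  63.66] bar -19.85 F [-0.31  0.97 -3.9 ] M [0.213 0.034 0.246] q6 0.78
```

apply_moves:
  increments:
    - [5,0,-0.05,0,0.02]
    - [5,0,0,0,0]

```text
t: 16.67
eef_pos: [452.7, 291.4, 63.7]
eef_rot: [[-0.933, 0.359, 0.0], [0.359, 0.933, 0.0], [-0.0, 0.0, -1.0]]
contact_force: [-0.7, 1.0, -3.2]
width: 0.165
gripper_force: 59.4
```

```bash
python3 st.py
```

```text
16.67 [452.68 291.37  63.66] bar -21.06 F [-0.68  0.98 -3.18] M [ 0.206 -0.049  0.367] q6 0.8
```

apply_moves:
  increments:
    - [5,0,-0.05,0,0.02]
    - [5,0,0,0,0]

```text
t: 16.83
eef_pos: [452.6, 291.3, 63.6]
eef_rot: [[-0.926, 0.378, 0.0], [0.378, 0.926, 0.0], [-0.0, 0.0, -1.0]]
contact_force: [0.6, 1.1, -3.3]
width: 0.169
gripper_force: 59.6
```

```bash
python3 st.py
```

```text
16.83 [452.61 291.31  63.64] bar -22.23 F [ 0.63  1.13 -3.32] M [ 0.214 -0.048  0.326] q6 0.82
```

apply_moves:
  increments:
    - [5,0,-0.05,0,0.02]
    - [5,0,0,0,0]

```text
t: 17.0
eef_pos: [452.6, 291.2, 63.6]
eef_rot: [[-0.918, 0.397, 0.0], [0.397, 0.918, -0.0], [-0.0, -0.0, -1.0]]
contact_force: [0.1, -0.1, -2.8]
width: 0.169
gripper_force: 59.8
```

```bash
python3 st.py
```

```text
17.0 [452.6  291.2   63.64] bar -23.39 F [ 0.1  -0.06 -2.82] M [ 0.232 -0.052  0.511] q6 0.84
```

```bash
cat > av.py <<'E'
from h import *
m=[];
for i in range(8): m.append(get_state()["torque"][2]);camera("scene")
print(np.round(m,3),np.mean(m).round(3))
E
python3 av.py; python3 st.py
```

```text
[0.511 0.39  0.388 0.36  0.335 0.357 0.413 0.371] 0.391
17.4 [452.6  291.22  63.65] bar -23.31 F [ 0.15  1.58 -3.28] M [ 0.246 -0.091  0.376] q6 0.84
```

apply_moves:
  increments:
    - [5,0,-0.05,0,0.02]
    - [5,0,0,0,0]

```text
t: 17.57
eef_pos: [452.6, 291.2, 63.7]
eef_rot: [[-0.91, 0.415, 0.0], [0.415, 0.91, -0.0], [-0.0, 0.0, -1.0]]
contact_force: [-0.0, 0.4, -2.9]
width: 0.169
gripper_force: 59.9
```

```bash
python3 av.py; python3 st.py
```

```text
[0.465 0.425 0.461 0.486 0.41  0.424 0.414 0.459] 0.443
17.97 [452.58 291.17  63.65] bar -24.45 F [ 0.52  0.51 -3.19] M [ 0.156 -0.106  0.423] q6 0.86
```

apply_moves:
  increments:
    - [5,0,-0.05,0,0.02]
    - [5,0,0,0,0]

```text
t: 18.13
eef_pos: [452.6, 291.1, 63.7]
eef_rot: [[-0.901, 0.434, 0.0], [0.434, 0.901, -0.0], [-0.0, -0.0, -1.0]]
contact_force: [0.2, 0.7, -3.0]
width: 0.167
gripper_force: 60.2
```

```bash
python3 av.py; python3 st.py
```

```text
[0.434 0.468 0.486 0.455 0.492 0.485 0.51  0.493] 0.478
18.53 [452.58 291.12  63.64] bar -25.6 F [-0.27  0.5  -3.38] M [ 0.098 -0.037  0.459] q6 0.88
```

apply_moves:
  increments:
    - [5,0,-0.05,0,0.02]
    - [5,0,0,0,0]

```text
t: 18.7
eef_pos: [452.5, 291.1, 63.6]
eef_rot: [[-0.892, 0.451, 0.0], [0.451, 0.892, -0.0], [-0.0, -0.0, -1.0]]
contact_force: [0.2, -0.3, -2.9]
width: 0.169
gripper_force: 60.4
```

```bash
python3 av.py; python3 st.py
```

```text
[0.523 0.468 0.515 0.468 0.505 0.436 0.441 0.482] 0.48
19.1 [452.53 291.07  63.66] bar -26.74 F [ 0.05 -0.27 -2.43] M [ 0.049 -0.142  0.464] q6 0.9
```

apply_moves:
  increments:
    - [5,0,-0.05,0,0.02]
    - [5,0,0,0,0]

```text
t: 19.27
eef_pos: [452.5, 291.0, 63.7]
eef_rot: [[-0.883, 0.469, 0.0], [0.469, 0.883, -0.0], [-0.0, -0.0, -1.0]]
contact_force: [-0.3, 1.1, -2.7]
width: 0.165
gripper_force: 60.7
```

```bash
python3 av.py; python3 st.py
```

```text
[0.515 0.505 0.526 0.489 0.516 0.532 0.496 0.514] 0.512
19.67 [452.45 291.02  63.65] bar -27.89 F [ 0.   -0.37 -2.4 ] M [-0.069 -0.14   0.497] q6 0.92
```

apply_moves:
  increments:
    - [5,0,0.1,0,-0.05]
    - [5,0,0.1,0,-0.05]
    - [5,0,0,0,0]
    - [5,0,0,-5,0]
    - [5,0,0,-10,0]
    - [5,0,0,-10,0]
    - [5,0,0,-20,0]
    - [5,0,0,-30,0]
    - [5,0,0,-30,0]
    - [5,0,0,0,0]

```text
t: 20.5
eef_pos: [455.6, 292.5, 175.4]
eef_rot: [[-0.926, 0.378, 0.008], [0.378, 0.926, 0.004], [-0.006, 0.006, -1.0]]
contact_force: [1.7, 0.9, -2.8]
width: 0.163
gripper_force: 60.3
```

```bash
python3 st.py
```

```text
20.5 [455.55 292.46 175.42] bar -22.22 F [ 1.74  0.92 -2.77] M [ 0.045 -0.196  0.014] q6 0.82
```

apply_moves:
  increments:
    - [5,-20,-7.5,0,0]
    - [5,-31,-11.6,0,0]
    - [5,-31,-11.6,0,0]
    - [5,-31,-11.6,0,0]
    - [5,-31,-11.6,0,0]
    - [5,-31,-11.6,0,0]
    - [5,-31,-11.6,0,0]
    - [5,-31,-11.7,0,0]
    - [5,0,0,0,-0.1]
    - [5,0,0,0,-0.1]

```text
t: 21.33
eef_pos: [639.6, 117.5, 168.7]
eef_rot: [[-0.983, 0.185, 0.0], [0.185, 0.983, -0.0], [-0.0, -0.0, -1.0]]
contact_force: [-0.7, 0.6, -4.2]
width: 0.17
gripper_force: 60.2
```

apply_moves:
  increments:
    - [5,0,0,10,-0.1]
    - [5,0,0,20,-0.1]
    - [5,0,0,20,-0.1]
    - [5,0,0,20,-0.1]
    - [5,0,0,20,-0.09]
    - [5,0,0,20,0]
    - [5,0,0,5,0]
    - [5,0,0,0,0]
    - [5,0,0,0,0]
    - [5,0,0,0,0]

```text
t: 22.17
eef_pos: [639.6, 119.6, 55.3]
eef_rot: [[-0.955, -0.298, 0.002], [-0.298, 0.955, 0.0], [-0.002, -0.001, -1.0]]
contact_force: [-0.2, 0.3, -3.4]
width: 0.166
gripper_force: 60.1
```

```bash
python3 - <<'E'
from h import *
g=[]
for n,(a,b,e,f) in(("scene",(310,150,440,300)),("top",(210,240,270,360))):
    c=camera(n);np.savez(n+"2.npz",**c);g.append(cv2.resize(c["image"][b:f,a:e],(390*(1 if n=="scene" else 1),450)))
cv2.imwrite("pics/s3.png",np.hstack(g)[...,::-1])
E
python3 st.py
```

```text
22.27 [639.6  119.64  55.18] bar 17.35 F [ 1.17  0.15 -2.63] M [-0.063  0.014 -0.012] q6 -0.23
```

View pics/s3.png

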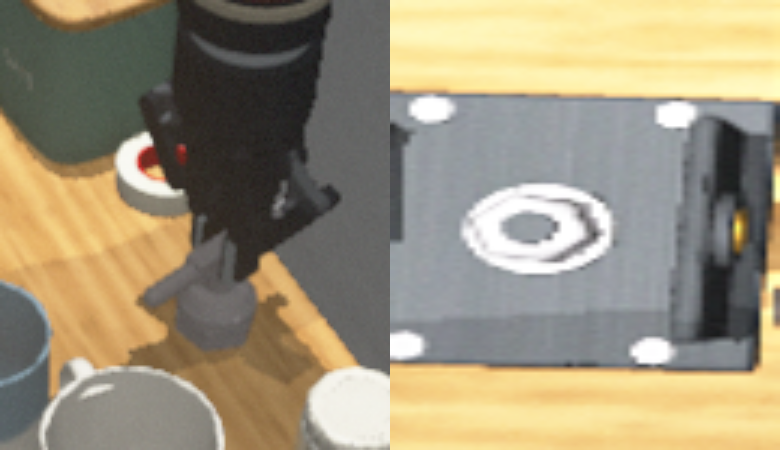

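The left view shows the key hanging upright just over bare wood, socket at (215,310), clear of the tape and jar. The right view (stretched) shows the nut turned and the shoe clear. Lower it to contact.

apply_moves:
  increments:
    - [5,0,0,4,0]
    - [5,0,0,3,0]
    - [5,0,0,1,0]
    - [5,0,0,1,0]
    - [5,0,0,0,0]

```text
t: 22.68
eef_pos: [638.5, 119.5, 45.3]
eef_rot: [[-0.954, -0.299, 0.0], [-0.299, 0.954, -0.0], [-0.0, -0.0, -1.0]]
contact_force: [-2.0, -1.0, 4.5]
width: 0.166
gripper_force: 61.2
```

apply_moves:
  increments:
    - [5,0,0,0.5,0]
    - [5,0,0,0,0]

```text
t: 22.85
eef_pos: [638.6, 119.5, 45.2]
eef_rot: [[-0.954, -0.298, 0.0], [-0.298, 0.954, -0.0], [-0.0, -0.0, -1.0]]
contact_force: [-5.7, -1.3, 7.8]
width: 0.167
gripper_force: 61.6
```

apply_moves:
  increments:
    - [5,0,0,0.5,0]
    - [5,0,0,0,0]

```text
t: 23.02
eef_pos: [638.7, 119.5, 45.2]
eef_rot: [[-0.954, -0.299, 0.001], [-0.299, 0.954, -0.0], [-0.001, -0.0, -1.0]]
contact_force: [-5.8, -1.5, 12.1]
width: 0.169
gripper_force: 62.1
```

On the surface at the same height as before. Ease off slightly, release and rise.

apply_moves:
  increments:
    - [5,0,0,-0.7,0]
    - [5,0,0,0,0]
    - [25,0,0,0,0]
    - [45,0,0,0,0]
    - [65,0,0,0,0]
    - [85,0,0,0,0]
    - [85,0,0,0,0]
    - [85,0,0,0,0]
    - [85,0,0,0,0]
    - [85,0,0,0,0]

```text
t: 23.85
eef_pos: [638.6, 119.6, 44.3]
eef_rot: [[-0.954, -0.299, 0.0], [-0.299, 0.954, 0.0], [-0.0, -0.0, -1.0]]
contact_force: [0.1, -0.2, 0.0]
width: 0.996
gripper_force: 0.0
```

apply_moves:
  increments:
    - [85,0,0,-10,0]
    - [85,0,0,-20,0]
    - [85,0,0,-30,0]
    - [85,0,0,-40,0]
    - [85,0,0,-40,0]
    - [85,0,0,-40,0]
    - [85,30,0,0,0]
    - [85,30,0,0,0]
    - [85,30,0,0,0]
    - [85,0,0,0,0]

```text
t: 24.68
eef_pos: [547.3, 91.8, 225.0]
eef_rot: [[-0.954, -0.298, -0.004], [-0.298, 0.954, -0.001], [0.004, 0.001, -1.0]]
contact_force: [1.5, -0.5, -0.6]
width: 0.996
gripper_force: 0.0
```

```bash
python3 st.py
python3 - <<'E'
from h import *
c=camera("scene");cv2.imwrite("pics/s4.png",c["image"][...,::-1])
w=cloud(c)[210:285,350:415].reshape(-1,3);w=w[(w[:,2]>56)&(w[:,2]<75)]
print(w.mean(0),len(w))
E
```

```text
24.68 [547.29  91.84 224.97] bar 17.36 F [ 1.49 -0.53 -0.59] M [-0.007 -0.086 -0.021] q6 -0.27
[631.55643335 112.2745726   65.21563342] 513
```

View pics/s4.png

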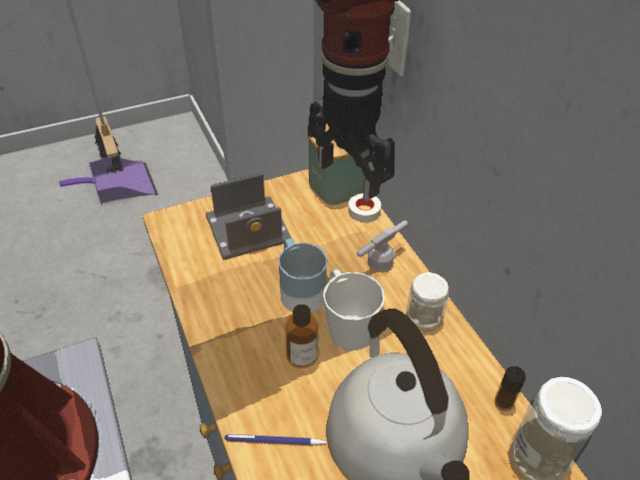

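The key stands upright at (380,250), about 250 mm from the shoe. The tape, jar and bottle are where they were, and the gripper is clear in the air.

```bash
python3 -c "
from workcell import *
print(finish_job())"
```

```text
the job is handed in; nothing more can be done
None
```

I tightened the nut in two strokes to a standstill reading of 0.51 N m (estimated peak 0.55–0.6, never beyond 0.8), stood the key upright on the bare top about 250 mm from the shoe, left the bottle, tape and jar in place, and handed the job in at about 25 s; no verdict was returned.

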